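Slide a battery pack up onto its charging stand until the detent holds it

TASK

Put the black battery pack on the sloping charging stand: lay it on the deck below the rail with its low, stepped end uphill, slide it up the slope onto the rail until it is fully home against the end stop and the sprung detent has clicked in underneath, then let go and leave it there. Leave the tins and the timer where they are.

Things in the scene. Friction and masses are not known exactly. Their poses are not given: they have to be found in the camera images.
- pack: Black loose battery pack, 0.26 to 0.48 kg, 110 long (x) x 58 wide (y) x 50 mm high (z), lying on its underside on the worktop. Origin: centre of the underside; x to its front, z up through its top. Front = the low stepped end: its last 26 mm are only 34 mm high. The flat sides, 58 mm apart, can be gripped from above at mid-length; keep the fingertips clear of what it lies on.
- pack_mouth (a point): Mouth of the pack's T-shaped channel: middle of the front end's lower edge (pack x = 55 mm, z = 0). The channel runs along the underside, open here, closed by the last 8 mm at the back: slot between the lips 24 mm wide, 6 mm high; above it 41 mm wide, up to 16 mm over the underside. A pocket in its roof (pack x = 15.5 to 40.5 mm) takes the detent.
- stand: Grey fixed charging stand about 168 (x) x 104 (y) mm, 130 mm high at its back; origin at the centre of its underside on the worktop, x points to its high end (roughly to the robot's left), z up. Its flat deck slopes up by 25 degrees toward +x; the deck's lower edge is 24 mm above the worktop.
- shoe: Frame in the surface of the stand's deck: x up the slope, y across, z square out of the deck (25 degrees from vertical). Origin: where the pack's origin lies when the pack is fully home (same axes then). Deck: x = -115 to 72, y = -52 to 52 mm. A pack laid with its origin at x = -80 to -90 mm is just below the rail (its back may overhang).
- rail_nose (a point): Tip of the aluminium T rail's pointed lower end (shoe x = -18, z = 11 mm; height is that of the cap's middle). The rail runs up the slope from here to shoe x = 46 mm: web 18 mm wide and 8 mm high, on it a cap 37 mm wide, 8 to 14 mm above the deck. It enters the pack's channel with 2 mm play to each side and in height.
- stop_face (a point): Middle of the end stop's face (shoe x = 55.5 mm, 15 mm above the deck); the stop is 80 mm wide and 30 mm high. The front of the pack meets it when fully home.
- detent (a joint): Sprung round steel detent in the rail's cap at shoe x = 28 mm, standing 5 mm above the cap. Value in m: 0 fully up, positive pressed down (up to 0.006). From 38 mm before home the pack's front presses it down 2 to 3 mm (pushing over it takes roughly 3 to 8 N along the slope); it springs up into the pack's pocket in the last 5 mm.
- tin_low: Low cream round sample tin, 64 mm across, 48 mm high, behind the work; origin centre of underside. Bystander.
- tin_dark: Dark green round sample tin, 57 mm across, 66 mm high, at the back right; origin centre of underside. Bystander.
- timer: White kitchen timer, 35x66x62 mm, at the back; origin centre of underside. Bystander.

How it is judged:
At the end, for the whole second after the job is handed in: The pack is on the rail, fully home: its origin within 3 mm along the slope, 4 mm sideways and about 3 mm in height of the shoe's origin, its axes within 4 degrees of the shoe's, the detent sprung up again (pressed less than 1 mm), the pack at rest and released (x of pack in the frame of shoe between -0.003 and 0.003 m and y of pack in the frame of shoe between -0.004 and 0.004 m and z of pack in the frame of shoe between -0.003 and 0.004 m and angle between the x axis of pack and the x axis of shoe, either way round below 0.07 rad and angle between the z axis of pack and the z axis of shoe, either way round below 0.07 rad and value of joint detent below 0.001 m and linear speed of pack below 0.01 m/s); the robot touches nothing.
It fails at once if the low tin is moved by more than 3 cm (distance of tin_low from where it was at the start of the episode above 0.03 m).
It fails at once if the dark tin is moved by more than 3 cm (distance of tin_dark from where it was at the start of the episode above 0.03 m).
It fails at once if the timer is moved by more than 3 cm (distance of timer from where it was at the start of the episode above 0.03 m).
It also fails if it takes over 42 s, if anything falls off the work surface, if the arm or the gripper's body presses on something with over 40 N, if the wrist force passes 120 N, or if a joint passes its speed limit or range.

ROBOT

A 7-joint arm with a two-finger parallel gripper is mounted at the origin on a cart in front of the work surface, level with it; the furniture and walls round the work are solid. World frame = base frame: x ahead of the robot, y to its left, z up, the work surface at z = 0. Lengths are in m, angles in rad, forces in N, time in s.
With the tool pointing down it reaches from about 0.4 to 0.85 m from the base axis. Payload 10.4 kg.
Tool frame: the origin (TCP) lies midway between the tips of the shut fingers; the grasp point (between the pads) lies 19 mm behind it; z points along the fingers, y is the line along which they close (so a half turn about z gives the same grasp; the last joint's range is limited). The gripper opens to 87 mm and grips with 3 to 60 N. Pads are 19 mm wide; open, the fingers measure 117 mm over their backs; the gripper's body (75 mm by 190 mm) begins 51 mm behind the grasp point.
Start: joints at [1.256, 0.332, -0.065, 1.46, 0.022, 1.35, -0.088], TCP at [0.18, -0.599, 0.223] pointing down, gripper open.
Joint ranges: [-2.6, 2.6], [-0.5, 2.12], [-1.47, 1.34], [0.16, 2.42], [-1.27, 4.41], [0.06, 2.06], [-2.6, 2.6]. Speed limits (rad/s): [2.22, 2.22, 2.79, 2.79, 3.14, 3.14, 3.14].

INTERFACE

Orientations are given as a unit quaternion [x, y, z, w].
In Python, from bench import r gives the robot as it stands.
- The arm moves only by the tool arm_command, never from a script. Its argument "moves" is one flat list of numbers, 4 for each row, row after row: the shift along the tool's x, y, z in cm, then the turn about the tool's z in degrees. A call has 1 to 12 rows; each row shifts and turns the commanded pose from where the row before left it, along the tool's axes as they then stand; what a row does not reach is not made up. A row lasts 1/12 s, in which the tool goes at most 41.7 mm and 7.16 degrees, less where a joint would pass 70% of its speed; a pose out of reach is approached as far as the arm can. A call with a gripper value outside its range is refused whole. "fingers" is the opening in per cent of the stroke, from 0 (shut) to 100 (fully open), set as the call begins (left out, the last holds). The fingers move at their own pace and stop on an object; "squeeze" is the grip in N (left out, the last holds). Time passes only in rows, so rows that do not move let the fingers close. It gives the time, the measured TCP pose, the force, the opening and the grip force at its end, in the units of the state.
- r.read_state(): the state, without advancing time (a new reading comes with each control period).
- r.camera(name): name is "scene" or "side" or "wrist"; returns the picture (400x640x3 uint8, red, green, blue); there is no depth.
- r.camera_info(name): a dict with "fx", "fy", "cx", "cy" (pixels), "k1" (the pictures are not rectified: a ray, as slopes to the right and down, at radius r is drawn at 1 + k1 r^2 times it, then the intrinsics apply), "origin" and "attitude" of the camera in the world. Camera axes: x right, y up, looking along -z (the intrinsics and any distortion apply to the point x, -y, -z); pixel columns grow to the right and rows downward; lengths in m; the calibration is good to about 2 mm. A picture is of the moment at which its call begins: read the wrist's pose just before it. camera_info takes no time and is no camera call; for the wrist camera it gives the pose at the moment of the call.
- r.close_job(): hands the job in; it is judged then, once.
The state is a dict: "time": time; "joint_positions": joint angles; "joint_vel": joint speeds; "joint_torque": joint torques, N m; "ee_pos": TCP position; "eef_rot": TCP orientation; "ft_force": force on the tool from outside, world axes, zero at the start; "torque": the same for the moment, N m; "width": finger opening in m; "grip_force": force on a finger pad.
Only numpy, scipy, OpenCV 4.12 (cv2) and the standard library are available. Lean on these libraries where they do the work, as an engineer would, in place of code of your own. Each camera call takes 0.05 s, during which the arm holds its last target. There are 200 camera calls.

## Working session

There is one attempt and no reset: what is moved stays moved. The work goes in short steps, Python scripts to look and compute and a tool call to move; the robot and the scene stay as the last step left them, time stands still between calls to the robot, and variables do not carry over. Pictures are saved under pics/ and viewed, at most 10 in all, crops included, and the job is handed in when it is done.

Besides the shell and the picture viewer there is one more tool, called after ">>>" as a command line: name --argument value ..., lists and objects as JSON in quotes. arm_command: Moves the arm, as the interface text tells. Its arguments: {"type":"object","properties":{"moves":{"type":"array"},"fingers":{"type":"number"},"squeeze":{"type":"number"}},"required":["moves"]}

```bash
ls; mkdir -p pics; python3 - <<'E'
from bench import r
import cv2,numpy as np
s=r.read_state(); print({k:np.round(v,3).tolist() for k,v in s.items()})
for n in ("scene","side"):
    cv2.imwrite(f"pics/{n}0.png",r.camera(n)[:,:,::-1]); print(n,r.camera_info(n))
print(r.camera_info("wrist"))
E
```

```text
pics
{'time': 0.0, 'joint_positions': [1.256, 0.333, -0.065, 1.461, 0.022, 1.35, -0.088], 'joint_vel': [0.002, -0.001, 0.002, 0.002, -0.001, 0.001, -0.001], 'joint_torque': [-0.001, -62.325, 0.024, -38.988, -0.061, 0.04, 0.0], 'ee_pos': [0.18, -0.598, 0.222], 'eef_rot': [0.989, 0.145, -0.0, -0.001], 'ft_force': [0.687, 0.071, 0.355], 'torque': [-0.016, 0.037, -0.006], 'grip_force': 0.0, 'width': 0.087}
scene {'fx': 431.10179751553346, 'fy': 431.10179751553346, 'cx': 319.063329343211, 'cy': 203.86431615568375, 'k1': -0.03485334353335686, 'origin': array([0.07581095, 0.33133166, 0.59086197]), 'attitude': array([-0.19733419,  0.41377712,  0.79786424, -0.39148481])}
side {'fx': 361.79018314076563, 'fy': 361.79018314076563, 'cx': 324.58296549167744, 'cy': 195.7830188535027, 'k1': -0.009148636710459197, 'origin': array([0.65336001, 0.54941579, 0.6463365 ]), 'attitude': array([0.01488111, 0.43245382, 0.90113754, 0.02670919])}
{'fx': 330.5858357017152, 'fy': 330.5858357017152, 'cx': 316.4033836586037, 'cy': 202.03884813372346, 'k1': -0.05530438589423156, 'origin': array([ 0.25968546, -0.57327839,  0.3843499 ]), 'attitude': array([-0.1242675 ,  0.09204877, -0.58996472,  0.79248107])}
```

View pics/scene0.png

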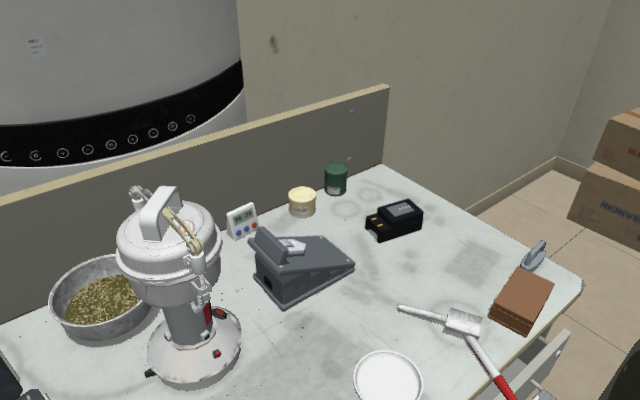

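View pics/side0.png

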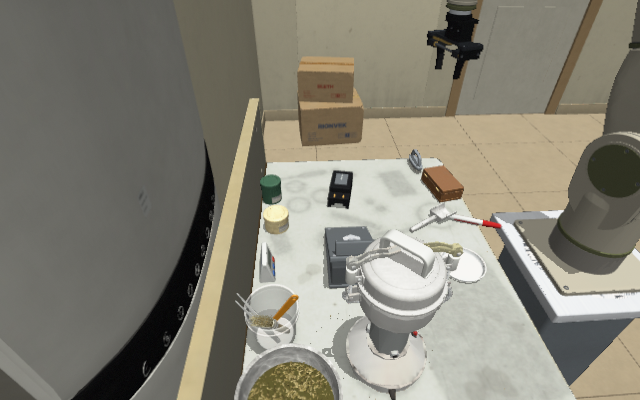

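The scene view shows the pack at about (395,220) with its stepped end to the left, and the stand at about (300,270) with its high end left at (265,255). In the side view the pack is at (340,188) and the stand at (350,255), partly hidden by the machine. I'll enlarge both.

```bash
python3 - <<'E'
import cv2
a=cv2.imread("pics/scene0.png")[185:315,240:440]; cv2.imwrite("pics/c1.png",cv2.resize(a,None,fx=4,fy=4,interpolation=2))
a=cv2.imread("pics/side0.png")[160:300,300:420]; cv2.imwrite("pics/c2.png",cv2.resize(a,None,fx=4,fy=4,interpolation=2))
E
```

```text
(no output)
```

View pics/c1.png

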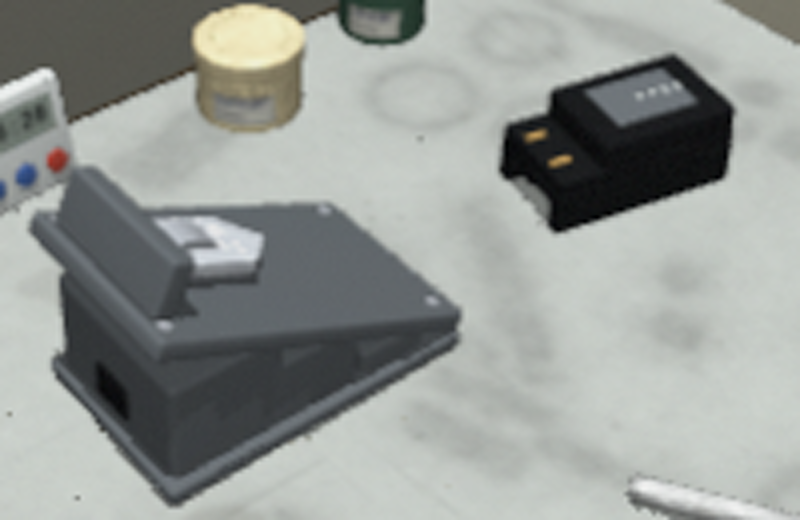

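View pics/c2.png

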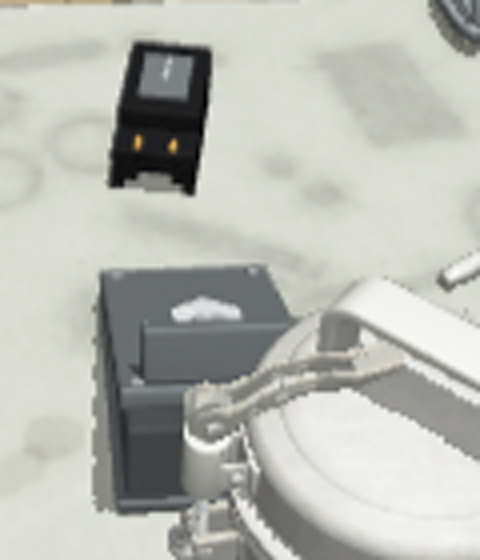

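The crops show the pack's corners, the deck corners, the rail nose (scene crop (265,240), side crop (207,298)) and the stop's top edge. I'll fit both poses with height left free as a check.

```bash
cat > h.py <<'E'
import numpy as np
from bench import r
from scipy.optimize import least_squares
from scipy.spatial.transform import Rotation as R
def proj(P,ci):
    p=R.from_quat(ci["attitude"]).inv().apply(np.atleast_2d(P)-ci["origin"])
    s=np.c_[p[:,0],-p[:,1]]/-p[:,2:]
    s=s*(1+ci["k1"]*(s**2).sum(1,keepdims=True))
    return s*[ci["fx"],ci["fy"]]+[ci["cx"],ci["cy"]]
def fit(obs,x0,pitch=0.):
    # obs: list of (camera info, {model pt mm: pixel}); x = x,y,z,yaw
    rot=lambda x:R.from_euler("ZY",[x[3],-np.radians(pitch)])
    f=lambda x:np.concatenate([(proj(rot(x).apply(np.array(list(d))/1e3)+x[:3],ci)-np.array(list(d.values()))).ravel() for ci,d in obs])
    s=least_squares(f,x0,loss="soft_l1",x_scale=[.1,.1,.1,1])
    return s.x,rot(s.x),f(s.x).reshape(-1,2)
def crop(d,o,k=4): return {m:np.array(p)/k+o for m,p in d.items()}
E
python3 - <<'E'
from h import *
sc,sd=r.camera_info("scene"),r.camera_info("side")
ps=crop({(55,29,0):(558,230),(55,-29,34):(508,125),(55,-29,0):(503,172),(-55,29,0):(725,178),(-55,29,50):(733,108),(-55,-29,50):(675,57),(29,-29,50):(553,90),(29,29,50):(603,142)},(240,185))
pd=crop({(-55,-29,50):(135,43),(-55,29,50):(212,47),(55,29,0):(193,193),(55,-29,0):(110,186)},(300,160))
x,_,e=fit([(sc,ps),(sd,pd)],[.7,-.15,0,1.57]); print("pack",x.round(4),"\n",e.round(1).tolist())
ss=crop({(-115,52,0):(460,315),(-115,-52,0):(330,203),(72,52,0):(160,348),(72,-52,0):(35,215),(-18,0,11):(265,240),(55.5,-40,30):(90,168),(55.5,40,30):(192,262)},(240,185))
sdd=crop({(-115,-52,0):(102,272),(-115,52,0):(265,267),(-18,0,11):(207,298),(55.5,-40,30):(145,320),(55.5,40,30):(290,318)},(300,160))
x,_,e=fit([(sc,ss),(sd,sdd)],[.6,.1,.07,1.57],25); print("shoe",x.round(4),"\n",e.round(1).tolist())
E
```

```text
pack [ 0.5567 -0.2594 -0.0045  1.3506] 
 [[-0.4, 1.3], [-0.7, -0.3], [-0.6, 0.2], [0.3, 0.6], [1.8, -0.2], [0.5, -1.4], [-1.0, -0.5], [1.2, 1.4], [-0.6, -1.2], [-0.0, -0.4], [-0.2, 0.6], [-0.2, 0.2]]
shoe [0.5582 0.0034 0.0702 1.5639] 
 [[1.0, -0.2], [0.0, -0.0], [-0.1, -0.6], [-1.4, -0.7], [-1.8, 1.3], [1.1, -0.4], [1.5, 0.6], [-0.2, -0.2], [0.6, -0.4], [-0.9, 1.8], [-0.8, 0.7], [2.4, -0.2]]
```

Fits are consistent: the pack's base is at z ≈ 0 (−4 mm), and the shoe is at z = 70 mm against an expected 73. I'll turn −60.7° and move above the pack.

>>> arm_command --moves '[0,0,0,-6.75,0,0,0,-6.75,0,0,0,-6.75,0,0,0,-6.75,0,0,0,-6.75,0,0,0,-6.75,0,0,0,-6.75,0,0,0,-6.75,0,0,0,-6.7,3,2.1,0,0]' --fingers 100 --squeeze 25

```text
time: 0.93
ee_pos: [0.2, -0.5774, 0.2214]
eef_rot: [0.78, 0.626, -0.002, -0.001]
ft_force: [-1.6, -0.7, -0.7]
width: 0.0869
grip_force: 0.0
```

>>> arm_command --moves '[3.2,2.3,0,0,3.2,2.3,0,0,3.2,2.3,0,0,3.2,2.3,0,0,3.2,2.3,0,0,3.2,2.3,0,0,3.2,2.3,0,0,3.2,2.3,0,0,3.2,2.3,0,0,3.2,2.3,0,0,3.2,2.2,0,0,3.1,2.1,0,0]'

```text
time: 1.93
ee_pos: [0.5578, -0.2578, 0.2222]
eef_rot: [0.78, 0.625, -0.0, -0.0]
ft_force: [0.6, -1.1, -0.7]
width: 0.0871
grip_force: 0.0
```

>>> arm_command --moves '[0,0,0,0,0,0,0,0]'

```text
time: 2.1
ee_pos: [0.558, -0.2567, 0.2219]
eef_rot: [0.779, 0.627, 0.0, -0.001]
ft_force: [-1.0, -0.6, -0.3]
width: 0.0873
grip_force: 0.0
```

```bash
python3 - <<'E'
from h import *
import cv2
s=r.read_state(); print(s["time"],s["ee_pos"].round(4),(R.from_quat(s["eef_rot"]).as_matrix()).round(3))
ci=r.camera_info("wrist"); np.save("ci1.npy",ci,allow_pickle=True)
im=r.camera("wrist"); cv2.imwrite("pics/w1.png",im[:,:,::-1])
E
```

```text
2.1 [ 0.558  -0.2567  0.2219] [[ 0.213  0.977 -0.   ]
 [ 0.977 -0.213  0.001]
 [ 0.001 -0.001 -1.   ]]
```

View pics/w1.png

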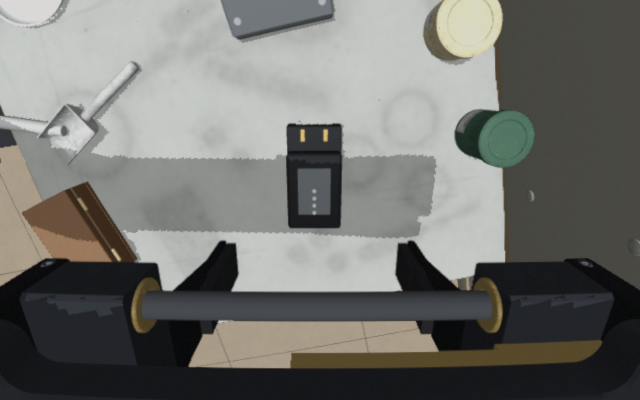

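The wrist view shows the pack upright in the image, with front (288–341, 124), step line at row 155 and back at row 228. The stand's low corners are at (237,39) and (332,17). I'll refit with all three views.

```bash
cat > f.py <<'E'
from h import *
sc,sd=r.camera_info("scene"),r.camera_info("side"); w=np.load("ci1.npy",allow_pickle=True).item()
ps=crop({(55,29,0):(558,230),(55,-29,34):(508,125),(55,-29,0):(503,172),(-55,29,0):(725,178),(-55,29,50):(733,108),(-55,-29,50):(675,57),(29,-29,50):(553,90)},(240,185))
pd=crop({(-55,-29,50):(135,43),(-55,29,50):(212,47),(55,29,0):(193,193),(55,-29,0):(110,186)},(300,160))
pw={(-55,29,50):(288,228),(-55,-29,50):(341,228),(29,29,50):(288,156),(29,-29,50):(341.5,155),(55,29,34):(288,125),(55,-29,34):(341.5,124)}
ss=crop({(-115,52,0):(460,315),(-115,-52,0):(330,203),(72,52,0):(160,348),(72,-52,0):(35,215),(-18,0,11):(265,240),(55.5,-40,30):(90,168),(55.5,40,30):(192,262)},(240,185))
sdd=crop({(-115,-52,0):(102,272),(-115,52,0):(265,267),(-18,0,11):(207,298),(55.5,-40,30):(145,320),(55.5,40,30):(290,318)},(300,160))
sw={(-115,52,0):(237,38.5),(-115,-52,0):(332.5,17)}
if __name__=="__main__":
    for o in ([(w,pw)],[(sc,ps),(sd,pd),(w,pw)]):
        x,_,e=fit(o,[.56,-.26,0,1.35]); print("pack",x.round(4),"\n",e[-6:].round(1).tolist())
    x,_,e=fit([(sc,ss),(sd,sdd),(w,sw)],[.56,0,.07,1.57],25); print("shoe",x.round(4),"\n",e.round(1).tolist())
    # rough: other things at z=0 from scene: white machine base, timer
    rot=R.from_quat(sc["attitude"])
    for n,p in {"base right":(240,355),"base front":(190,385),"base back":(215,310),"lid right@.25":(220,255),"plate":(388,378)}.items():
        d=rot.apply([(p[0]-sc["cx"])/sc["fx"],-(p[1]-sc["cy"])/sc["fy"],-1]); z=.25 if "lid" in n else 0
        print(n,(sc["origin"]+d*(z-sc["origin"][2])/d[2]).round(3))
E
python3 f.py
```

```text
pack [ 0.555  -0.257  -0.0085  1.3527] 
 [[0.7, -0.0], [-0.5, 0.1], [-1.2, -2.8], [1.0, -1.7], [-0.5, 1.4], [0.4, 2.6]]
pack [ 0.5553 -0.2563 -0.0031  1.3523] 
 [[0.4, 1.2], [-0.1, 1.3], [-1.5, -2.7], [1.5, -1.6], [-0.8, 1.2], [1.0, 2.3]]
shoe [0.559  0.0027 0.0691 1.5579] 
 [[1.1, 0.0], [0.3, 0.1], [-0.3, -0.6], [-1.2, -0.8], [-1.7, 1.4], [1.3, -0.4], [1.4, 0.6], [-0.3, -0.2], [0.5, -0.2], [-1.3, 1.9], [-1.4, 0.8], [1.8, -0.0], [-3.0, 1.0], [2.4, -0.6]]
base right [0.478 0.169 0.   ]
base front [0.478 0.253 0.   ]
base back [0.585 0.158 0.   ]
lid right@.25 [0.44  0.189 0.25 ]
plate [0.306 0.012 0.   ]
```

Pack at (0.555, −0.256), yaw 77.5°; the gripper is aligned within 3 mm. I'll go down to 15 mm and grip.

>>> arm_command --moves '[0,-0.27,2.5,0,0,0,2.5,0,0,0,2.5,0,0,0,2.5,0,0,0,2.5,0,0,0,2.5,0,0,0,2.5,0,0,0,1.7,0,0,0,1,0,0,0,0.5,0,0,0,0,0]'

```text
time: 3.07
ee_pos: [0.5532, -0.2598, 0.015]
eef_rot: [0.781, 0.625, -0.0, -0.0]
ft_force: [0.1, -0.3, -0.9]
width: 0.0869
grip_force: 0.0
```

>>> arm_command --moves '[0,0,0,0,0,0,0,0,0,0,0,0,0,0,0,0,0,0,0,0,0,0,0,0,0,0,0,0,0,0,0,0]' --fingers 0

```text
time: 3.73
ee_pos: [0.5543, -0.2591, 0.016]
eef_rot: [0.78, 0.625, 0.0, 0.0]
ft_force: [-1.3, 0.5, 5.0]
width: 0.058
grip_force: 25.0
```

Gripped at width 58 mm. Next I lift, turn to the stand's heading and carry the pack to hover over the lower deck.

>>> arm_command --moves '[0,0,-1,0,0,0,-2,0,0,0,-3,0,0,0,-3,0,0,0,-3,-4,2,0,0,-4,3,0.3,0,-4,3,0,0,0,3,0,0,0,3,0,0,0,2.2,0,0,0,0.5,0,0,0]'

```text
time: 4.73
ee_pos: [0.5632, -0.0869, 0.1358]
eef_rot: [0.709, 0.706, 0.001, -0.001]
ft_force: [0.1, 0.0, -3.0]
width: 0.0581
grip_force: 25.0
```

>>> arm_command --moves '[0,0,0,0,0,0,0,0,0,0,0,0]'

```text
time: 4.98
ee_pos: [0.5633, -0.0943, 0.1354]
eef_rot: [0.711, 0.703, -0.0, 0.0]
ft_force: [-0.5, -0.1, -3.8]
width: 0.0581
grip_force: 25.0
```

```bash
python3 - <<'E'
from h import *
import cv2
s=r.read_state(); print(s["time"],s["ee_pos"].round(4),s["width"],(R.from_quat(s["eef_rot"]).as_matrix()).round(3).tolist())
ci=r.camera_info("wrist"); np.save("ci2.npy",ci,allow_pickle=True)
im=r.camera("wrist"); cv2.imwrite("pics/w2.png",im[:,:,::-1])
E
```

```text
4.9833 [ 0.5633 -0.0943  0.1354] 0.058059761108566296 [[0.012, 1.0, -0.001], [1.0, -0.012, -0.001], [-0.001, -0.001, -1.0]]
```

View pics/w2.png

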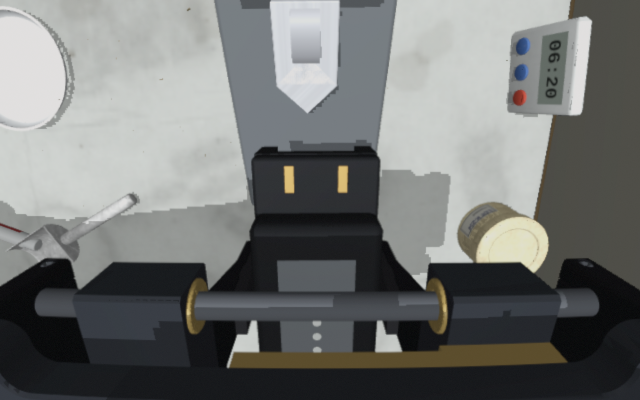

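The wrist view shows the pack's front at cols 254–380 and row 150, the rail nose tip at (307,112) and the deck edges at cols 215 and 397 at the top row. The rail is about 10 px left of the pack, so I'll enlarge to measure it.

```bash
python3 - <<'E'
import cv2
a=cv2.imread("pics/w2.png")[0:160,205:405]; cv2.imwrite("pics/c3.png",cv2.resize(a,None,fx=3.7,fy=3.7,interpolation=2)[:, :740])
g=cv2.cvtColor(a,6).astype(int)
for y in (5,25,45,65,85,105,125,140):
    v=g[y]; d=v[1:]-v[:-1]; print(y,[(i+205.5,int(d[i])) for i in range(len(d)) if abs(d[i])>35])
E
```

```text
5 [(214.5, -46), (269.5, 81), (338.5, -47), (339.5, -57), (396.5, 52)]
25 [(217.5, -37), (271.5, 46), (338.5, -44), (393.5, 50)]
45 [(221.5, -43), (272.5, 47), (337.5, -50), (338.5, -45), (390.5, 43), (391.5, 42)]
65 [(225.5, -42), (274.5, 55), (337.5, -67), (388.5, 67)]
85 [(228.5, -47), (276.5, 39), (336.5, -53), (385.5, 61)]
105 [(232.5, -50), (298.5, 38), (315.5, -62), (382.5, 57)]
125 [(236.5, -45), (379.5, 51)]
140 [(239.5, -39), (377.5, 44), (378.5, 37)]
```

View pics/c3.png

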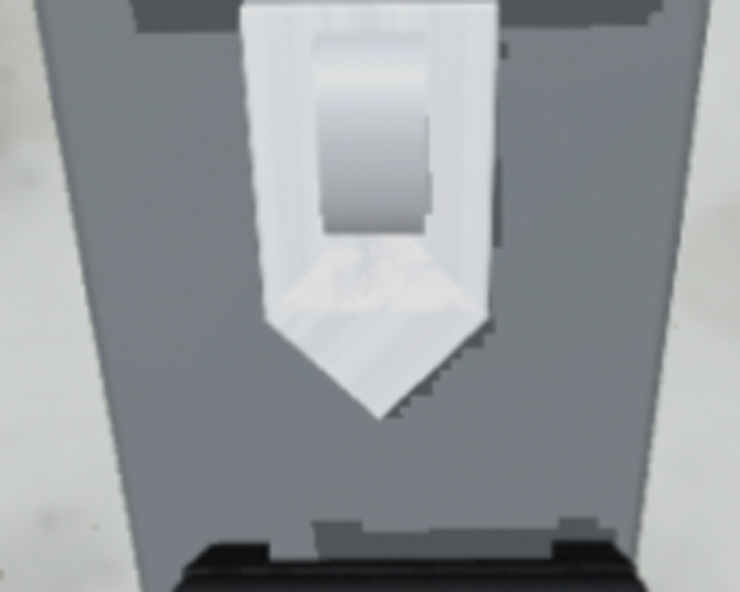

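```bash
python3 - <<'E'
from h import *
import cv2
w=np.load("ci2.npy",allow_pickle=True).item()
im=cv2.cvtColor(cv2.imread("pics/w2.png"),6).astype(int)
for y in (165,180,200):
    d=np.diff(im[y]); L=240+np.argmin(d[240:275]); Rr=360+np.argmax(d[360:400]); print(y,L+.5,Rr+.5,d[L],d[Rr])
# fit shoe: points on edges: sides of deck/rail as lines -> lateral only. params X (at y=0), yaw
rot=R.from_quat(w["attitude"])
def ray(u,v):
    s=np.array([(u-w["cx"])/w["fx"],(v-w["cy"])/w["fy"]]); s=s/(1+w["k1"]*(s@s)); s=s/(1+w["k1"]*0)
    return rot.apply([s[0],-s[1],-1])
def deckhit(u,v,h,y0=.003,z0=.0715): # plane offset h above deck
    n=np.array([0,-np.sin(np.radians(25)),np.cos(np.radians(25))]); p=np.array([0,y0,z0])+h*n
    d=ray(u,v); return w["origin"]+d*((p-w["origin"])@n)/(d@n)
print("deck");
for y,a,b in ((5,214.5,397),(45,221.5,391.5),(85,228.5,386),(125,236.5,380)):
    A,B=deckhit(a,y,0),deckhit(b,y,0); print(A.round(4),B.round(4),((A+B)/2).round(4),(B-A)[0].round(4))
print("rail")
for y,a,b in ((5,269.8,339.5),(45,272.8,338.5),(85,276.8,337)):
    A,B=deckhit(a,y,.014),deckhit(b,y,.014); print(((A+B)/2).round(4),(B-A)[0].round(4))
print("nose",deckhit(307.7,113,.014).round(4))
E
```

```text
165 243.5 379.5 -46 72
180 246.5 379.5 -64 50
200 250.5 378.5 -39 45
deck
[0.5063 0.042  0.0897] [0.6098 0.0406 0.089 ] [0.558  0.0413 0.0894] 0.1035
[0.5061 0.022  0.0804] [0.6095 0.0206 0.0797] [0.5578 0.0213 0.08  ] 0.1035
[ 0.5057 -0.001   0.0696] [ 0.6093 -0.0024  0.069 ] [ 0.5575 -0.0017  0.0693] 0.1036
[ 0.5059 -0.028   0.0571] [ 0.6088 -0.0294  0.0564] [ 0.5574 -0.0287  0.0567] 0.1028
rail
[0.5578 0.0377 0.1031] 0.0368
[0.5577 0.0191 0.0944] 0.0372
[ 0.5577 -0.0024  0.0844] 0.0369
nose [ 0.5576 -0.0195  0.0764]
```

Wrist-view check: the deck comes out 103.5 mm wide (should be 104) and the rail 36.9 mm (should be 37). The axis is at x = 0.5578, heading 89.5°, and the nose confirms shoe y ≈ 0.003. I'll shift −5.7 mm, lower to near contact, then ease down with a lighter grip so that the pack pivots.

>>> arm_command --moves '[0,-0.3,0.5,-0.2,0,-0.27,1.5,0,0,0,1.8,0,0,0,1.5,0,0,0,0.8,0,0,0,0,0,0,0,0,0]'

```text
time: 5.62
ee_pos: [0.5578, -0.0928, 0.0745]
eef_rot: [0.71, 0.705, -0.0, -0.0]
ft_force: [0.9, 1.0, -4.0]
width: 0.0577
grip_force: 25.0
```

>>> arm_command --moves '[0,0,0,0,0,0,0.2,0,0,0,0.2,0,0,0,0.2,0,0,0,0.2,0,0,0,0.2,0,0,0,0.2,0,0,0,0,0]' --squeeze 12

```text
time: 6.28
ee_pos: [0.5581, -0.0936, 0.0624]
eef_rot: [0.71, 0.704, -0.0, 0.001]
ft_force: [0.9, -3.6, -1.4]
width: 0.0581
grip_force: 12.0
```

Contact has been made and the forces are small. Continuing down.

>>> arm_command --moves '[0,0,0.2,0,0,0,0.2,0,0,0,0.2,0,0,0,0.2,0,0,0,0.2,0,0,0,0.2,0,0,0,0.1,0,0,0,0,0]'

```text
time: 6.95
ee_pos: [0.5578, -0.0921, 0.0492]
eef_rot: [0.709, 0.705, 0.0, -0.0]
ft_force: [0.1, -0.9, -3.0]
width: 0.0576
grip_force: 12.0
```

```bash
python3 - <<'E'
from h import *
import cv2
s=r.read_state(); print(s["time"],s["ee_pos"].round(4),s["ft_force"].round(1),s["torque"].round(2))
np.save("ci3.npy",r.camera_info("wrist"),allow_pickle=True)
a=r.camera("scene")[185:315,240:440,::-1]; b=r.camera("wrist")[:,:,::-1]
a=cv2.resize(a,(400,260),interpolation=2); b=cv2.resize(b[0:290,180:440],(400,446))
c=np.zeros((446,800,3),np.uint8); c[:260,:400]=a; c[:,400:]=b; cv2.imwrite("pics/s3.png",c)
E
```

```text
6.95 [ 0.5578 -0.0921  0.0492] [ 0.1 -0.9 -3. ] [-0.17 -0.11 -0.03]
```

View pics/s3.png

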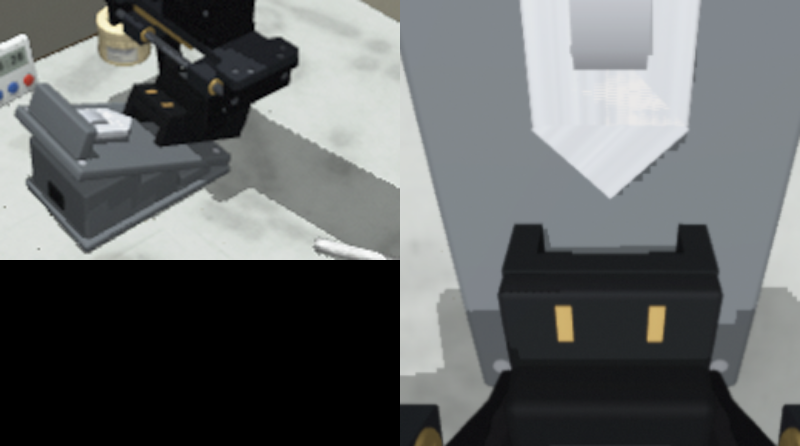

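The pack has pitched up with the slope. In the wrist half, its channel is centred at col 610 and the nose tip is also at 610. I'll lower slightly until it is seated flat.

>>> arm_command --moves '[0,0,0.1,0,0,0,0.1,0,0,0,0.1,0,0,0,0,0,0,0,0,0]'

```text
time: 7.47
ee_pos: [0.558, -0.0922, 0.0469]
eef_rot: [0.709, 0.705, 0.0, 0.0]
ft_force: [-2.3, 0.2, 4.2]
width: 0.0583
grip_force: 12.0
```

>>> arm_command --moves '[0,0,0.1,0,0,0,0.1,0,0,0,0,0,0,0,0,0]'

```text
time: 7.8
ee_pos: [0.5584, -0.0925, 0.0459]
eef_rot: [0.709, 0.705, 0.0, 0.001]
ft_force: [-7.0, -0.2, 14.4]
width: 0.0581
grip_force: 12.0
```

It is flat on the deck, with a firm contact. I'll relieve the pressure slightly, firm up the grip and slide up the slope (per 4 mm: x +0.363 cm, z −0.169 cm).

>>> arm_command --moves '[0,0,-0.13,0,0,0,0,0,0.18,0,-0.085,0,0.27,0,-0.127,0,0.27,0,-0.127,0,0.27,0,-0.127,0,0.27,0,-0.127,0,0.27,0,-0.127,0,0.27,0,-0.127,0,0,0,0,0]' --squeeze 25

```text
time: 8.63
ee_pos: [0.5582, -0.0736, 0.0547]
eef_rot: [0.709, 0.705, 0.0, 0.0]
ft_force: [-1.8, -0.9, 3.8]
width: 0.0579
grip_force: 25.0
```

>>> arm_command --moves '[0.27,0,-0.127,0,0.27,0,-0.127,0,0.27,0,-0.127,0,0.27,0,-0.127,0,0.27,0,-0.127,0,0.27,0,-0.127,0,0.27,0,-0.127,0,0.27,0,-0.127,0,0.27,0,-0.127,0,0,0,0,0]'

```text
time: 9.47
ee_pos: [0.5583, -0.0492, 0.0661]
eef_rot: [0.709, 0.705, 0.0, -0.0]
ft_force: [-3.4, 0.1, 2.7]
width: 0.0579
grip_force: 25.0
```

>>> arm_command --moves '[0.27,0,-0.127,0,0.27,0,-0.127,0,0.27,0,-0.127,0,0.27,0,-0.127,0,0.27,0,-0.127,0,0.27,0,-0.127,0,0.27,0,-0.127,0,0.27,0,-0.127,0,0.27,0,-0.127,0,0,0,0,0]' --squeeze 40

```text
time: 10.3
ee_pos: [0.5587, -0.0259, 0.0777]
eef_rot: [0.709, 0.705, 0.0, 0.0]
ft_force: [0.0, -3.5, 0.5]
width: 0.0576
grip_force: 40.0
```

>>> arm_command --moves '[0.27,0,-0.127,0,0.27,0,-0.127,0,0.27,0,-0.127,0,0.18,0,-0.085,0,0,0,0,0,0,0,0,0]'

```text
time: 10.8
ee_pos: [0.5587, -0.0153, 0.0822]
eef_rot: [0.709, 0.705, 0.0, 0.0]
ft_force: [-0.3, -1.6, 3.2]
width: 0.058
grip_force: 40.0
```

>>> arm_command --moves '[0.09,0,-0.042,0,0.09,0,-0.042,0,0,0,0,0,0,0,0,0]'

```text
time: 11.13
ee_pos: [0.5585, -0.0141, 0.0827]
eef_rot: [0.709, 0.705, 0.0, 0.0]
ft_force: [-0.3, -2.3, 0.7]
width: 0.0575
grip_force: 40.0
```

>>> arm_command --moves '[0.09,0,-0.042,0,0.09,0,-0.042,0,0,0,0,0,0,0,0,0]'

```text
time: 11.47
ee_pos: [0.5584, -0.0122, 0.0835]
eef_rot: [0.709, 0.705, -0.0, -0.0]
ft_force: [-1.1, -2.4, 1.2]
width: 0.0579
grip_force: 40.0
```

>>> arm_command --moves '[0.09,0,-0.042,0,0.09,0,-0.042,0,0,0,0,0,0,0,0,0]'

```text
time: 11.8
ee_pos: [0.5583, -0.0105, 0.0842]
eef_rot: [0.709, 0.705, -0.0, -0.0]
ft_force: [-0.8, -1.9, -2.4]
width: 0.0578
grip_force: 40.0
```

Still no stop after the predicted travel. I'll look.

```bash
python3 - <<'E'
from h import *
import cv2
b=r.camera("wrist")[:,:,::-1]; np.save("ci4.npy",r.camera_info("wrist"),allow_pickle=True)
a=r.camera("scene")[195:295,240:380,::-1]
a=cv2.resize(a,(400,286),interpolation=2); b=cv2.resize(b[20:290,180:440],(400,415))
c=np.zeros((415,800,3),np.uint8); c[:286,:400]=a; c[:,400:]=b; cv2.imwrite("pics/s4.png",c)
E
```

```text
(no output)
```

View pics/s4.png

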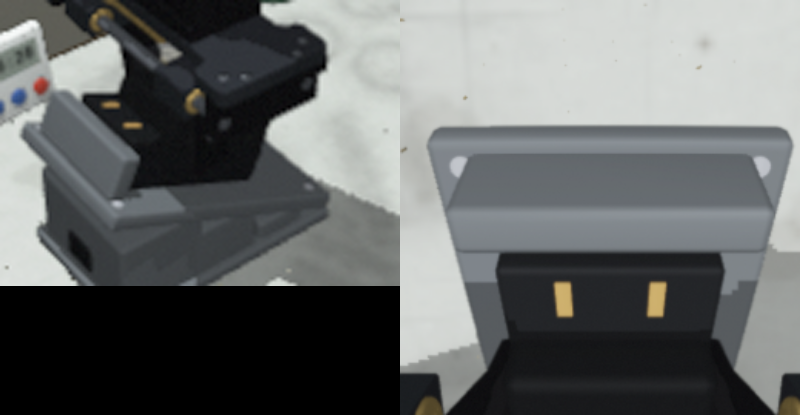

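The pack's front edge is at row 255, right below the stop's edge at about row 250, so only a millimetre or two remains. Pushing on.

>>> arm_command --moves '[0.09,0,-0.042,0,0.09,0,-0.042,0,0,0,0,0,0,0,0,0]'

```text
time: 12.23
ee_pos: [0.5583, -0.0099, 0.0846]
eef_rot: [0.71, 0.705, -0.001, 0.0]
ft_force: [0.7, -6.1, -7.1]
width: 0.058
grip_force: 40.0
```

>>> arm_command --moves '[0.09,0,-0.042,0,0.09,0,-0.042,0,0,0,0,0,0,0,0,0]'

```text
time: 12.57
ee_pos: [0.5582, -0.0099, 0.0849]
eef_rot: [0.71, 0.704, -0.001, 0.001]
ft_force: [4.8, -10.1, -12.6]
width: 0.0579
grip_force: 40.0
```

Stopped at y = −0.0099 with the force rising, so it is home. I'll ease the upward pull, release and go up.

>>> arm_command --moves '[0,0,0.1,0,0,0,0.05,0,0,0,0,0,0,0,0,0]'

```text
time: 12.9
ee_pos: [0.5583, -0.0098, 0.0845]
eef_rot: [0.71, 0.704, -0.001, 0.001]
ft_force: [-1.4, -11.8, 1.1]
width: 0.0579
grip_force: 40.0
```

>>> arm_command --moves '[0,0,0,0,0,0,0,0,0,0,0,0,0,0,0,0,0,0,0,0,0,0,0,0,0,0,0,0,0,0,0,0,0,0,0,0,0,0,0,0]' --fingers 100

```text
time: 13.73
ee_pos: [0.5585, -0.007, 0.0845]
eef_rot: [0.709, 0.705, -0.0, 0.0]
ft_force: [0.6, -0.5, 0.3]
width: 0.087
grip_force: 0.0
```

>>> arm_command --moves '[0,0,-0.5,0,0,0,-1,0,0,0,-2,0,0,0,-2.5,0,-2,0,-2.5,0,-2,0,-2.5,0,-2,0,-2,0,-1,0,-1,0,0,0,0,0,0,0,0,0]'

```text
time: 14.57
ee_pos: [0.558, -0.0766, 0.2244]
eef_rot: [0.71, 0.705, 0.0, 0.0]
ft_force: [-0.8, 1.1, -0.7]
width: 0.0868
grip_force: 0.0
```

```bash
python3 - <<'E'
from h import *
import cv2
s=r.read_state(); print(s["time"],s["ee_pos"].round(4),s["ft_force"].round(1),s["width"])
np.save("ci5.npy",r.camera_info("wrist"),allow_pickle=True)
b=r.camera("wrist")[:,:,::-1]; cv2.imwrite("pics/w5.png",b)
a=r.camera("scene")[195:295,240:380,::-1]; cv2.imwrite("pics/sc5.png",a)
a=cv2.resize(a,(400,286),interpolation=2); b=cv2.resize(b[0:290,180:440],(400,446))
c=np.zeros((446,800,3),np.uint8); c[:286,:400]=a; c[:,400:]=b; cv2.imwrite("pics/s5.png",c)
E
```

```text
14.5667 [ 0.558  -0.0766  0.2244] [-0.8  1.1 -0.7] 0.08678178233175433
```

View pics/s5.png

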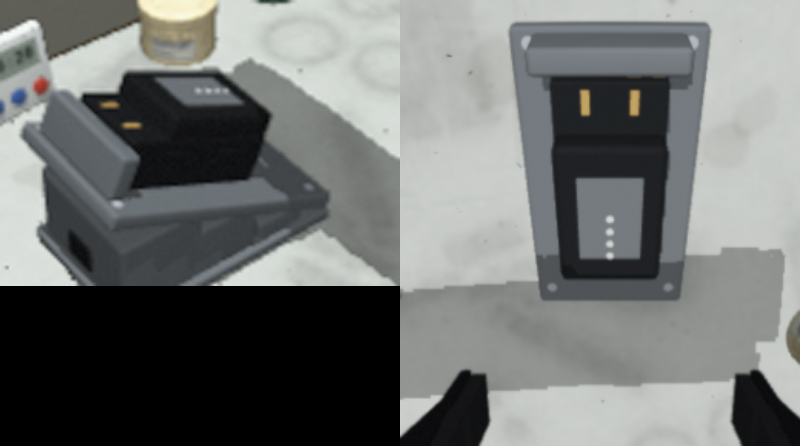

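The pack sits straight on the rail, front edge at composite row 78 against the stop's edge at about row 76, and back well above the deck's low edge at row 299. The gripper is clear. A quick numeric check of the along-slope position follows.

```bash
python3 - <<'E'
from h import *
w=np.load("ci5.npy",allow_pickle=True).item(); k=400/260
cv=lambda d:{m:np.array(p)/k+[180,0] for m,p in d.items()}
sh=cv({(-115,52,0):(541,299),(-115,-52,0):(681,299),(72,52,0):(511,24),(72,-52,0):(709,24)})
x,rot,e=fit([(w,sh)],[.558,.003,.0715,1.562],25); print(x.round(4),e.round(1).tolist())
pk=cv({(55,29,34):(551,78),(55,-29,34):(669,78),(29,29,50):(553,143),(29,-29,50):(668,143),(-55,29,50):(562,272),(-55,-29,50):(661,272)})
M=np.array(list(pk))/1e3; O=np.array(list(pk.values()))
f=lambda t:(proj(rot.apply(M+[t[0],t[1],0])+x[:3],w)-O).ravel()
s=least_squares(f,[0,0]); print("pack in shoe mm",(s.x*1e3).round(1),f(s.x).reshape(-1,2).round(1).tolist())
s=r.read_state(); print(s["time"])
E
```

```text
[0.836  0.0043 0.0399 1.9989] [[-0.7, 0.9], [-15.7, -32.0], [26.7, 43.7], [0.2, -1.5]]
pack in shoe mm [28.2 46.5] [[2.6, 21.5], [-9.5, -7.2], [12.7, 14.2], [1.6, -14.0], [-0.1, 0.8], [-10.3, -22.8]]
14.6667
```

```bash
python3 - <<'E'
from h import *
w=np.load("ci5.npy",allow_pickle=True).item(); k=400/260
cv=lambda d:{m:(np.array(p)-[400,0])/k+[180,0] for m,p in d.items()}
sh=cv({(-115,52,0):(541,299),(-115,-52,0):(681,299),(72,52,0):(511,24),(72,-52,0):(709,24)})
x,rot,e=fit([(w,sh)],[.558,.003,.0715,1.562],25); print(x.round(4),e.round(1).tolist())
pk=cv({(55,29,34):(551,78),(55,-29,34):(669,78),(29,29,50):(553,143),(29,-29,50):(668,143),(-55,29,50):(562,272),(-55,-29,50):(661,272)})
M=np.array(list(pk))/1e3; O=np.array(list(pk.values()))
f=lambda t:(proj(rot.apply(M+[t[0],t[1],0])+x[:3],w)-O).ravel()
s=least_squares(f,[0,0]); print("pack in shoe mm",(s.x*1e3).round(1),f(s.x).reshape(-1,2).round(1).tolist())
E
```

```text
[0.5584 0.0046 0.0694 1.5649] [[0.4, -0.3], [-0.6, -0.5], [-1.3, 0.4], [2.3, 0.1]]
pack in shoe mm [1.8 0.2] [[-0.8, -1.0], [1.4, -1.2], [-1.3, -0.5], [1.4, -0.6], [0.0, 2.9], [-1.1, 2.7]]
```

The pack measures home within reading error: about +2 mm along the slope, where the stop itself limits it, and 0.2 mm sideways. Handing in.

```bash
python3 -c "
from bench import r
print(r.close_job())"
```

```text
the job is handed in; nothing more can be done
None
```

I slid the pack up the rail until it met the end stop, then released it and handed the job in at about 15 s. The last image put it within about 2 mm of home along the slope and 0.2 mm sideways. The detent click was not directly confirmed, no verdict came back, and the arm kept clear of the tins and timer.

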